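Shake the dust extractor's filter

TASK

Shake the filter of the bench dust extractor on the finds table clean: pull the round, flat-topped mushroom knob on its top straight up until it clicks into its out position at the end of its travel, then push it back down fully home and let go. Leave the T-handle and the small ball knob beside it as they are.

Things in the scene. Friction and masses are not known exactly. Their poses are not given: they have to be found in the camera images.
- shaker (a joint): How far the mushroom knob (filter shaker) is pulled out, in m: 0 is fully home (down), 0.040 is the out stop (straight up). It starts home. A sprung detent holds it at either end: moving it takes up to about 6 N, before half travel, and past half travel it snaps on to the other end by itself.
- shaker_head (a point): Centre of its head: black disc 44 mm across, 26 mm high, upright sides, on a steel stem. When home it is 35 mm above the extractor's flat top, 165 mm above the table; 22 mm free under it. z up. The 3 knobs stand in a row along its y axis, 110 mm apart, in any order, on the extractor (grey box, 280 mm along x, 380 mm along y, 130 mm high). Both sides along x are clear for 60 mm.
- bleed_head (a point): Centre of the T-handle's grip, to be left as it is: a black bar 64 mm long (along the row, y), 18 by 18 mm, on a 14 mm steel stem. It is 35 to 55 mm above the extractor's top, depending on how far it has been left out; it stays wherever friction holds it (4 N).
- latch_head (a point): Centre of the small ball knob, to be left as it is: a black ball 28 mm in diameter on a 14 mm steel stem, 34 to 54 mm above the extractor's top; it stays wherever friction holds it (4 N).

How it is judged:
By the outcome, as a careful person would: the job done as asked, in the order asked, and still so for the second after the job is handed in, with the robot touching nothing.
It also fails if it takes over 35 s, if anything falls off the work surface, if the arm or the gripper's body presses on something with over 40 N, if the wrist force passes 120 N, or if a joint passes its speed limit or range.

ROBOT

A 6-joint arm with a two-finger parallel gripper is mounted at the origin on the work surface. World frame = base frame: x ahead of the robot, y to its left, z up, the work surface at z = 0. Lengths are in m, angles in rad, forces in N, time in s.
With the tool pointing down it reaches from about 0.35 to 0.975 m from the base axis. Payload 4.9 kg.
Tool frame: the origin (TCP) lies at the very end of the fingers, on their centre line; the grasp point (between the pads) lies 19 mm behind it (ctrl.grip_point_offset is the distance from the TCP to the grasp point, in m); z points along the fingers, y is the line along which they close (so a half turn about z gives the same grasp; the last joint's range is limited). The gripper opens to 85 mm and grips with 20 to 120 N. Pads are 22 mm wide; open, the fingers measure 114 mm over their backs; the gripper's body (76 mm by 85 mm) begins 54 mm behind the grasp point. The pads swing forward as they close: fully open they stand 13 mm farther back than shut.
Start: joints at [1.076, 0.053, 1.613, -0, 1.476, -0.119], TCP at [0.229, 0.581, 0.231] pointing down, gripper open.
Joint ranges: [-3.01, 3.01], [-1.01, 2.22], [0.06, 2.58], [-1.02, 4.17], [0.09, 2.62], [-3.14, 3.14]. Speed limits (rad/s): [2.57, 2.57, 3.14, 3.14, 3.14, 3.14].

INTERFACE

Orientations are given as a rotation vector (axis times angle).
In Python, from station import ctrl gives the robot as it stands.
- The arm moves only by the tool send_rows, never from a script. Its argument "rows" is a list of rows, each a list of 3 entries, a list of its own where there are three numbers: the finger opening in cm, from 0 to 8.54, then the shift along the tool's x, y, z in cm, then the turn about the tool's z in degrees. A call has 1 to 10 rows; each row shifts and turns the commanded pose from where the row before left it, along the tool's axes as they then stand; what a row does not reach is not made up. A row lasts 1/8 s, in which the tool goes at most 62.5 mm and 10.7 degrees, less where a joint would pass 70% of its speed; a pose out of reach is approached as far as the arm can. A call with a gripper value outside its range is refused whole. The fingers move at their own pace and stop on an object; "newtons" is the grip in N (left out, the last holds). Time passes only in rows, so rows that do not move let the fingers close. It gives the time, the measured TCP pose, the force, the opening and the grip force at its end, in the units of the state.
- ctrl.get_obs(): the state, without advancing time (a new reading comes with each control period).
- ctrl.get_image(name): name is "scene" or "top" or "wrist"; returns a dict with "frame" (480x640x3 uint8, red, green, blue), "range_z" (480x640 float32, m along the optical axis (not along the pixel's ray), 0 where there is no reading), "fx", "fy", "cx", "cy" (pixels), "k1" (the pictures are not rectified: a ray, as slopes to the right and down, at radius r is drawn at 1 + k1 r^2 times it, then the intrinsics apply), "cam_to_world" (4x4, takes a point from camera to world coordinates). Camera axes: x right, y down, z forward; pixel columns grow to the right and rows downward; lengths in m; the calibration is good to about 2 mm. A picture is of the moment at which its call begins.
- ctrl.finish_job(): hands the job in; it is judged then, once.
The state is a dict: "t": time; "q": joint angles; "dq": joint speeds; "effort": joint torques, N m; "tool_pos": TCP position; "tool_rot": TCP orientation; "contact_force": force on the tool from outside, world axes, zero at the start; "wrist_torque": the same for the moment, N m; "opening": finger opening in m; "grip_force": force on a finger pad.
Only numpy, scipy, OpenCV 4.12 (cv2) and the standard library are available. Lean on these libraries where they do the work, as an engineer would, in place of code of your own. Each camera call takes 0.05 s, during which the arm holds its last target. There are 200 camera calls.

## Working session

There is one attempt and no reset: what is moved stays moved. The work goes in short steps, Python scripts to look and compute and a tool call to move; the robot and the scene stay as the last step left them, time stands still between calls to the robot, and variables do not carry over. Pictures are saved under pics/ and viewed, at most 10 in all, crops included, and the job is handed in when it is done.

Besides the shell and the picture viewer there is one more tool, called after "Request:" as name([rows], argument=value, ...), one row to a line, values as JSON. send_rows: Moves the arm, as the interface text tells. Its arguments: {"type":"object","properties":{"rows":{"type":"array","items":{"type":"array"}},"newtons":{"type":"number"}},"required":["rows"]}

```bash
mkdir -p pics
cat > h.py <<'E'
import numpy as np, cv2
from station import ctrl
def pts(im):
    K=np.array([[im["fx"],0,im["cx"]],[0,im["fy"],im["cy"]],[0,0,1]])
    v,u=np.mgrid[0:480,0:640]
    s=cv2.undistortPoints(np.stack([u,v],-1).reshape(-1,1,2).astype(np.float64),K,np.array([im["k1"],0,0,0.])).reshape(480,640,2)
    z=im["range_z"]; p=np.dstack([s[...,0]*z,s[...,1]*z,z]); M=im["cam_to_world"]
    w=p@M[:3,:3].T+M[:3,3]; w[z==0]=np.nan
    return w
E
python3 - <<'E'
from h import *
o=ctrl.get_obs(); print(o["tool_pos"],o["tool_rot"],o["t"])
for n in("scene","top"):
    im=ctrl.get_image(n); cv2.imwrite(f"pics/{n}0.png",im["frame"][...,::-1]); np.save(n+"0.npy",pts(im))
    print(n,im["cam_to_world"][:3,3])
E
```

```text
[0.22906334 0.58082942 0.23005732] [-0.58665612 -3.08569216  0.00312588] 0.0
scene [0.86192915 0.4299242  0.79767103]
top [0.53725554 0.03246378 0.86885023]
```

View pics/top0.png

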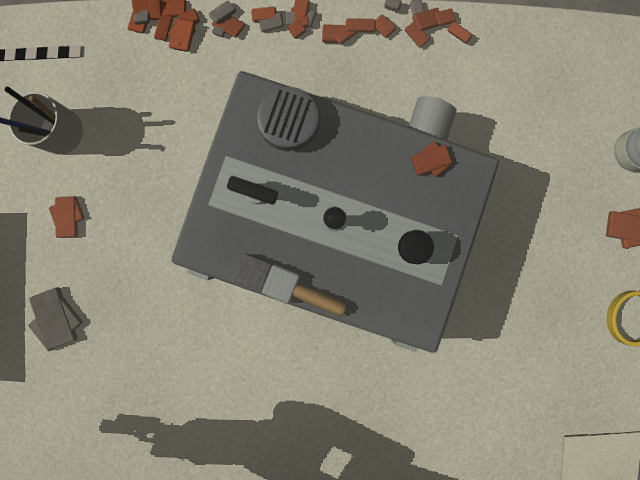

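View pics/scene0.png

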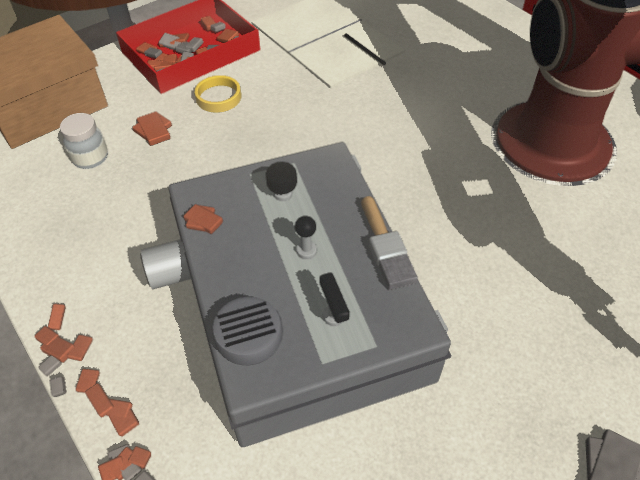

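Run:
```python
from h import *
from scipy.spatial.transform import Rotation as R
w=np.load("top0.npy")
def fit(u0,u1,v0,v1,zmin):
    p=w[v0:v1,u0:u1].reshape(-1,3); p=p[p[:,2]>zmin]; return p
f=lambda n,p:print(n,p[:,:2].mean(0).round(4),((p.max(0)+p.min(0))/2).round(4),np.ptp(p,0).round(3),p[:,2].max().round(4),np.median(p[:,2]).round(4),len(p))
k=fit(380,450,215,280,.165); t=fit(215,290,165,215,.15); b=fit(315,355,200,238,.15)
for n,p in(("knob",k),("T",t),("ball",b)): f(n,p)
s=fit(405,460,135,180,.134);f("sherd",s); f("brush",fit(290,360,275,320,.134))
print("top",np.nanmedian(w[130:150,340:370,2]))
c=lambda p:p[:,:2].mean(0)
d=c(t)-c(k); print("row deg",np.degrees(np.arctan2(d[1],d[0])),np.hypot(*d))
o=ctrl.get_obs(); M=R.from_rotvec(o["tool_rot"]).as_matrix(); print(M.round(3)); print("tooly deg",np.degrees(np.arctan2(M[1,1],M[0,1])))
w2=np.load("scene0.npy"); p=w2[155:190,262:302].reshape(-1,3);p=p[p[:,2]>.172];f("knob scene",p)
print(M.T@(np.r_[c(k),.25]-o["tool_pos"]))
```

```text
knob [ 0.5437 -0.0926] [ 0.5442 -0.0938  0.174 ] [0.043 0.042 0.017] 0.1827 0.1779 945
T [0.6106 0.1123] [0.611  0.1132 0.1795] [0.033 0.062 0.017] 0.1878 0.1844 731
ball [0.5773 0.0109] [0.5774 0.0106 0.1912] [0.026 0.027 0.017] 0.1995 0.1935 398
sherd [ 0.6598 -0.1204] [ 0.6603 -0.1211  0.14  ] [0.051 0.055 0.012] 0.146 0.1415 971
brush [0.4763 0.0316] [0.4763 0.0247 0.1439] [0.056 0.081 0.02 ] 0.1538 0.1485 954
top 0.13007446826417518
row deg 71.93114384875585 0.2155672048236698
[[-0.93   0.367 -0.001]
 [ 0.367  0.93  -0.002]
 [ 0.    -0.002 -1.   ]]
tooly deg 68.4662097174339
knob scene [ 0.5444 -0.0907] [ 0.5434 -0.0938  0.1775] [0.042 0.044 0.011] 0.1829 0.178 610
[-0.53981505 -0.5110609  -0.01899002]
```

Request:
send_rows([
  [8.5, [-4.2, -4, -0.3], 0],
  [8.5, [-4.2, -4, -0.3], 0],
  [8.5, [-4.2, -4, -0.3], 0],
  [8.5, [-4.2, -4, -0.3], 0],
  [8.5, [-4.2, -4, -0.3], 0],
  [8.5, [-4.2, -4, -0.3], 0],
  [8.5, [-4.2, -4, -0.3], 0],
  [8.5, [-4.2, -4, -0.3], 0],
  [8.5, [-4.2, -4, 0], 0],
  [8.5, [-4.2, -4, 0], 0],
])

```text
t: 1.35
tool_pos: [0.4735, 0.0533, 0.2551]
tool_rot: [0.587, 3.086, 0.0]
contact_force: [0.8, 0.2, -0.0]
opening: 0.0849
grip_force: 0.0
```

Request:
send_rows([
  [8.5, [0, 0, 0], 9.6],
  [8.5, [0, 0, 0], 9.6],
  [8.5, [0, 0, 0], 9.6],
  [8.5, [0, 0, 0], 9.6],
  [8.5, [0, 0, 0], 9.6],
  [8.5, [0, 0, 0], 9.6],
  [8.5, [0, 0, 0], 9.6],
  [8.5, [0, 0, 0], 9.6],
  [8.5, [0, 0, 0], 9.8],
  [8.5, [0, 0, 0], 0],
])

```text
t: 2.6
tool_pos: [0.473, 0.0551, 0.2548]
tool_rot: [-2.541, -1.846, 0.001]
contact_force: [-0.4, -1.2, -0.5]
opening: 0.0854
grip_force: 0.0
```

```bash
cat > rel.py <<'E'
from h import *
from scipy.spatial.transform import Rotation as R
def rel(p):
    o=ctrl.get_obs(); M=R.from_rotvec(o["tool_rot"]).as_matrix()
    print("pos",o["tool_pos"].round(4),"tooly deg",np.degrees(np.arctan2(M[1,1],M[0,1])).round(2),"shift cm",(M.T@(np.array(p)-o["tool_pos"])*100).round(2),"F",o["contact_force"].round(1),"t",o["t"],"open",o["opening"],"grip",o["grip_force"])
E
python3 -c "
from rel import *
rel([.544,-.0935,.146])"
```

```text
pos [0.473  0.0551 0.2548] tooly deg -18.02 shift cm [-11.94  11.36  10.87] F [-0.4 -1.2 -0.5] t 2.6 open 0.08542521072769374 grip 0.0
```

Request:
send_rows([
  [8.5, [-4, 3.8, 0], 0],
  [8.5, [-4, 3.8, 0], 0],
  [8.5, [-3.9, 3.8, 0], 0],
  [8.5, [0, 0, 2], 0],
  [8.5, [0, 0, 0], 0],
  [8.5, [0, 0, 0], 0],
])

```text
t: 3.35
tool_pos: [0.5441, -0.0923, 0.2351]
tool_rot: [-2.541, -1.846, 0.0]
contact_force: [-0.1, 0.5, 0.1]
opening: 0.0848
grip_force: 0.0
```

```bash
python3 -c "
from rel import *
im=ctrl.get_image('wrist'); cv2.imwrite('pics/w1.png',im['frame'][...,::-1]); w=pts(im)
m=(w[...,2]>.17)&(w[...,2]<.19)&(np.hypot(w[...,0]-.544,w[...,1]+.0935)<.035); p=w[m]
print(p.mean(0),(p.max(0)+p.min(0))/2,np.ptp(p,0),len(p))
im=ctrl.get_image('top'); w=pts(im)
rel([.544,-.0935,.146])"
```

```text
[ 0.54469316 -0.09083203  0.17721397] [ 0.54414762 -0.09235835  0.17501559] [0.04334244 0.04288856 0.00992011] 4973
pos [ 0.5446 -0.0925  0.236 ] tooly deg -18.02 shift cm [-0.12 -0.03  9.  ] F [ 1.  -0.3  1.4] t 3.45 open 0.08503824188683631 grip 0.0
```

View pics/w1.png

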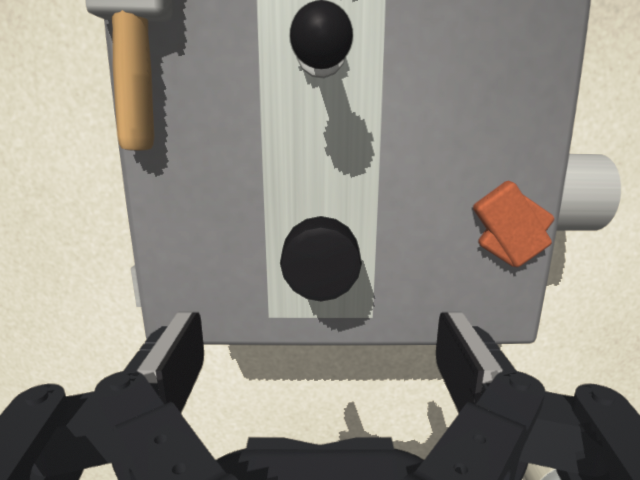

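The wrist view shows the mushroom head at (320,258), centred between the fingers (inner edges at columns 203 and 437). The brush and sherd are clear of the fingers' path, so I'll descend.

Request:
send_rows([
  [8.5, [0, 0, 3], 0],
  [8.5, [0, 0, 3], 0],
  [8.5, [0, 0, 1.5], 0],
  [8.5, [0, 0, 1.4], 0],
  [8.5, [0, 0, 0], 0],
  [8.5, [0, 0, 0], 0],
])

```text
t: 4.2
tool_pos: [0.5453, -0.0936, 0.1474]
tool_rot: [2.543, 1.843, 0.002]
contact_force: [0.3, -0.2, 0.2]
opening: 0.0849
grip_force: 0.0
```

Request:
send_rows([
  [4, [0, 0, 0], 0],
  [4, [0, 0, 0], 0],
  [4, [0, 0, 0], 0],
  [4, [0, 0, 0], 0],
  [3.5, [0, 0, 0], 0],
  [3.5, [0, 0, 0], 0],
], newtons=50)

```text
t: 4.95
tool_pos: [0.5443, -0.0933, 0.1472]
tool_rot: [-2.543, -1.843, 0.001]
contact_force: [-4.8, 1.6, 5.3]
opening: 0.0427
grip_force: 51.1
```

Request:
send_rows([
  [3.5, [0, 0, -0.5], 0],
  [3.5, [0, 0, -0.5], 0],
  [3.5, [0, 0, -0.5], 0],
  [3.5, [0, 0, -0.5], 0],
  [3.5, [0, 0, -0.5], 0],
  [3.5, [0, 0, -0.5], 0],
  [3.5, [0, 0, -0.5], 0],
  [3.5, [0, 0, -0.5], 0],
  [3.5, [0, 0, 0], 0],
  [3.5, [0, 0, 0], 0],
])

```text
t: 6.2
tool_pos: [0.5443, -0.0934, 0.1869]
tool_rot: [-2.543, -1.843, 0.001]
contact_force: [-5.7, 1.7, 1.7]
opening: 0.0425
grip_force: 52.2
```

```bash
cat > kz.py <<'E'
from rel import *
import sys
im=ctrl.get_image('scene'); cv2.imwrite(f'pics/{sys.argv[1]}.png',cv2.resize(im['frame'][100:340,180:500],None,fx=2.5,fy=2.5)[...,::-1])
im=ctrl.get_image('wrist'); cv2.imwrite(f'pics/{sys.argv[1]}w.png',im['frame'][...,::-1]); w=pts(im)
m=(np.hypot(w[...,0]-.544,w[...,1]+.0935)<.015)&(w[...,2]<.25); print("head top z",np.nanmedian(w[m][:,2]),m.sum())
rel([.544,-.0935,.1465])
E
python3 kz.py up
```

```text
head top z 0.21724499951886522 7668
pos [ 0.5443 -0.0934  0.1868] tooly deg -18.13 shift cm [-0.02 -0.02  4.03] F [-5.7  1.5  1.3] t 6.3 open 0.04243753745542738 grip 52.226797342300415
```

View pics/up.png

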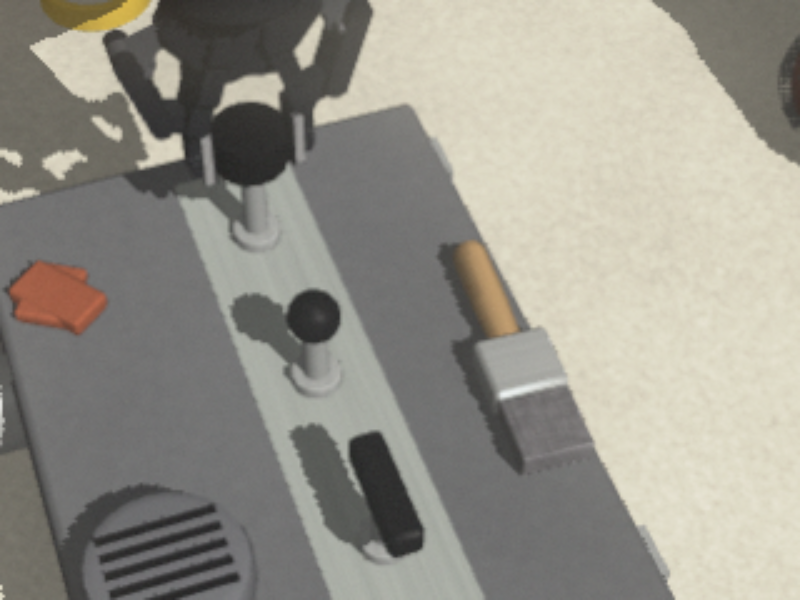

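The crop shows the head, at (250,140), raised by about 40 mm on its stem. The ball and T-handle haven't moved. I'll pull slightly further to confirm it has reached the stop.

Request:
send_rows([
  [3.5, [0, 0, -0.1], 0],
  [3.5, [0, 0, -0.1], 0],
  [3.5, [0, 0, 0], 0],
])

```text
t: 6.68
tool_pos: [0.5442, -0.0934, 0.1873]
tool_rot: [-2.543, -1.843, 0.001]
contact_force: [-2.9, 0.2, -6.8]
opening: 0.0427
grip_force: 51.7
```

```bash
python3 kz.py up2
```

```text
head top z 0.21765865182178845 7671
pos [ 0.5442 -0.0933  0.1873] tooly deg -18.13 shift cm [-0.02 -0.01  4.08] F [-2.  -0.4 -7.5] t 6.775 open 0.04240554966802088 grip 51.586098074913025
```

The extra pull moved it only 0.4 mm and the force reversed, so it's at the out stop. Next I'll push it home.

Request:
send_rows([
  [3.5, [0, 0, 0.5], 0],
  [3.5, [0, 0, 0.5], 0],
  [3.5, [0, 0, 0.5], 0],
  [3.5, [0, 0, 0.5], 0],
  [3.5, [0, 0, 0.5], 0],
  [3.5, [0, 0, 0.5], 0],
  [3.5, [0, 0, 0.5], 0],
  [3.5, [0, 0, 0.5], 0],
  [3.5, [0, 0, 0.3], 0],
  [3.5, [0, 0, 0], 0],
])

```text
t: 8.02
tool_pos: [0.5443, -0.0933, 0.1472]
tool_rot: [-2.543, -1.843, 0.002]
contact_force: [-9.9, 2.6, 5.9]
opening: 0.0426
grip_force: 53.0
```

```bash
python3 kz.py dn
```

```text
head top z 0.17828357600260294 10282
pos [ 0.5443 -0.0934  0.1472] tooly deg -18.12 shift cm [-0.02 -0.03  0.07] F [-9.5  1.7  5.2] t 8.125 open 0.04277851749040265 grip 53.002402782440186
```

Request:
send_rows([
  [3.5, [0, 0, 0.1], 0],
  [3.5, [0, 0, 0.1], 0],
  [3.5, [0, 0, 0], 0],
])

```text
t: 8.5
tool_pos: [0.5444, -0.0934, 0.1471]
tool_rot: [-2.543, -1.843, 0.002]
contact_force: [-13.9, 3.7, 13.4]
opening: 0.0427
grip_force: 53.6
```

Request:
send_rows([
  [8.5, [0, 0, 0], 0],
  [8.5, [0, 0, 0], 0],
  [8.5, [0, 0, 0], 0],
  [8.5, [0, 0, 0], 0],
  [8.5, [0, 0, 0], 0],
  [8.5, [0, 0, 0], 0],
])

```text
t: 9.25
tool_pos: [0.5445, -0.0934, 0.1432]
tool_rot: [-2.544, -1.844, 0.0]
contact_force: [0.3, -0.5, -0.0]
opening: 0.0852
grip_force: 0.0
```

Released with no contact force. I'll retreat straight up.

Request:
send_rows([
  [8.5, [0, 0, -2], 0],
  [8.5, [0, 0, -3], 0],
  [8.5, [0, 0, -3], 0],
  [8.5, [0, 0, -2], 0],
  [8.5, [0, 0, 0], 0],
  [8.5, [0, 0, 0], 0],
])

```text
t: 10.0
tool_pos: [0.544, -0.0933, 0.2422]
tool_rot: [-2.543, -1.843, 0.002]
contact_force: [-0.8, 0.0, -0.4]
opening: 0.085
grip_force: 0.0
```

```bash
python3 kz.py end
python3 - <<'E'
from h import *
w=pts(ctrl.get_image("scene")); a=np.load("scene0.npy")
for n,(v0,v1,u0,u1) in dict(ball=(215,240,293,318),T=(270,325,318,352),knob=(160,190,265,298)).items():
    z=lambda x:np.nanpercentile(x[v0:v1,u0:u1,2],95)
    print(n,z(a),z(w))
E
```

```text
head top z 0.17784973995143055 2287
pos [ 0.5438 -0.0932  0.2415] tooly deg -18.13 shift cm [-0.02  0.06  9.5 ] F [0.2 0.3 0.1] t 10.1 open 0.08486028723506492 grip 0.0
ball 0.19730625157877585 0.1973697277894199
T 0.18638573528922348 0.18624014503084163
knob 0.17987734798926217 0.17986691263688015
```

View pics/end.png

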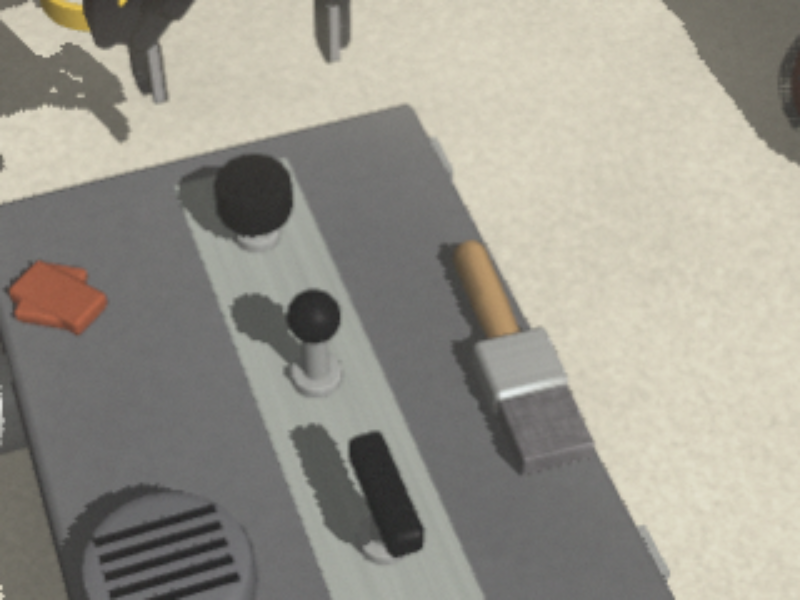

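The knob is home at (254,195), the other two are unchanged, and the gripper is clear.

```bash
python3 -c "
from station import ctrl
print(ctrl.finish_job())"
```

```text
the job is handed in; nothing more can be done
None
```

I pulled the mushroom knob up 40 mm to its out stop, pushed it fully home and released it, left the T-handle and ball knob as they were, and handed the job in at about 10 s; no verdict was returned.

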